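# Lock the revolving tray and open the sugar jar

### The arm

A 6-joint arm with a two-finger parallel gripper is mounted at the origin on the work surface. World frame = base frame: x ahead of the robot, y to its left, z up, the work surface at z = 0. Lengths are in m, angles in rad, forces in N, time in s.
With the tool pointing down it reaches from about 0.35 to 0.775 m from the base axis. Payload 5.5 kg.
Tool frame: the origin (TCP) lies midway between the tips of the shut fingers; the grasp point (between the pads) lies 19 mm behind it (env.hold_point_z is the distance from the TCP to the grasp point, in m); z points along the fingers, y is the line along which they close (so a half turn about z gives the same grasp; the last joint's range is limited). The gripper opens to 85 mm and grips with 20 to 120 N. Pads are 22 mm wide; open, the fingers measure 114 mm over their backs; the gripper's body (76 mm by 85 mm) begins 54 mm behind the grasp point. The pads swing forward as they close: fully open they stand 13 mm farther back than shut.
Start: joints at [1.03, 0.313, 0.046, 1.304, 0, 1.431], TCP at [0.224, 0.529, 0.231] pointing down, gripper open.
Joint ranges: [-2.76, 2.76], [-0.86, 1.69], [-1.03, 1.26], [-2.2, 2.34], [-1.47, 1.5], [-3.14, 3.14]. Speed limits (rad/s): [2.57, 2.57, 3.14, 3.14, 3.14, 3.14].

### API

Orientations are given as a unit quaternion [w, x, y, z].
In Python, from workcell import env, read_camera gives the robot as it stands. The module is installed in compiled form; this text tells all that it offers.
- The arm moves only by the tool carry_out, never from a script. Its argument "moves" is a list of rows, each an object of numbers: "tx", "ty", "tz": the shift along the world's x, y, z in cm; "wx", "wy", "wz": the turn, a rotation vector about the world's x, y, z in rad; "claw": the closure, from -1 (fully open) to 1 (shut). A call has 1 to 8 rows; each row shifts and turns the commanded pose from where the row before left it; what a row does not reach is not made up. A row lasts 1/8 s, in which the tool goes at most 62.5 mm and 10.7 degrees, less where a joint would pass 70% of its speed; a pose out of reach is approached as far as the arm can. A call is refused whole if a number of a shift passes 6.25 or a number of a turn 0.188, either way. A call with a gripper value outside its range is refused whole. The fingers move at their own pace and stop on an object; "newtons" is the grip in N (left out, the last holds). Time passes only in rows, so rows that do not move let the fingers close. It gives the time, the measured TCP pose, the force, the opening and the grip force at its end, in the units of the state.
- env.get_state(): the state, without advancing time (a new reading comes with each control period).
- read_camera(name): name is "side" or "top"; returns a dict with "image" (480x640x3 uint8, blue, green, red), "z_map" (480x640 float32, m along the optical axis (not along the pixel's ray), 0 where there is no reading), "fx", "fy", "cx", "cy" (pixels), "camera_from_world" (4x4, takes a point from world to camera coordinates). Camera axes: x right, y down, z forward; pixel columns grow to the right and rows downward; lengths in m; the calibration is good to about 2 mm. A picture is of the moment at which its call begins.
- env.hand_in(): hands the job in; it is judged then, once.
The state is a dict: "clock": time; "joint_pos": joint angles; "qvel": joint speeds; "tau": joint torques, N m; "tcp_pos": TCP position; "orientation": TCP orientation; "wrist_force": force on the tool from outside, world axes, zero at the start; "ft_torque": the same for the moment, N m; "finger_gap": finger opening in m; "grip_force": force on a finger pad.
Only numpy, scipy, OpenCV 4.12 (cv2) and the standard library are available. Lean on these libraries where they do the work, as an engineer would, in place of code of your own. Each camera call takes 0.05 s, during which the arm holds its last target. There are 200 camera calls.

### The job

Someone wants sugar from the jar fixed on the revolving tray, but its screw cap is tight and the tray would spin along: take the wooden-handled lock pin from its block and push it fully home through the eyelet on the tray's rim into the hole of the foot beneath. Then unscrew the cap anticlockwise about a quarter turn, without pulling, until the threads let go, lift it straight up and finish still holding it, level, with its lower edge a centimetre or two above the jar's mouth; do not put it down, let go of it or carry it off. Leave the pin in, keep the tray from turning, and do not disturb the other things on the table.

Things in the scene. Friction and masses are not known exactly. Their poses are not given: they have to be found in the camera images.
- stand: dark steel foot of a revolving tray, fixed to the table: a disc 150 mm wide, 26 mm tall, with an arm along its own +y that ends in a 36 mm square, 26 mm tall block holding the lock hole 122 mm from the centre. Origin on the table under the disc's centre.
- turntable: round steel tray, 210 mm wide, top 34 mm above the table, turning almost freely (0.12 N m) about the foot's upright axis; it starts with its eyelet exactly over the lock hole, its frame equal to stand's. Fixed on its centre: a clear glass jar of sugar cubes, 80 mm wide, shoulder 119 mm and mouth 140 mm above the table.
- eyelet (a point): centre of the hole, at the top face, of the square steel eyelet lug (34 mm square, 10 mm thick, top 40 mm above the table) on the tray's rim, 122 mm from the tray's axis along its +y. The through hole is 12 mm wide, its upper edge chamfered by 2.5 mm. z up.
- lock_hole (a point): mouth of the blind lock hole in the foot, straight below the eyelet: 12 mm wide, 22 mm deep, its mouth 26 mm above the table and 4 mm below the eyelet's underside. z up.
- jar_mouth (a point): centre of the jar's mouth (top of its neck), 140 mm above the table, hidden under the cap. Axes as turntable: z up.
- cap: screw cap on the jar, 46 mm tall: aluminium skirt 62 mm wide, 20 mm tall, below a round dark wooden crown. Origin under its centre, z up; tight, it is 14 mm below jar_mouth, x along the turntable's. Turned anticlockwise seen from above it is free from about 1.15 to 2.4 rad: turn 1.5 rad. It rises under 3 mm by itself while turning, which may be ignored. 90 g.
- cap_crown (a point): middle of the cap's crown, on its axis, 33 mm above the cap's underside: a smooth cylinder 54 mm wide from 20 to 46 mm above the underside, the place to grip. A springy seal in the mouth pushes the cap up with 16 N, so it turns stiffly (0.3 to 0.5 N m): grip with 60 N or more. Once free the seal lifts it up to 3 mm.
- pin: lock pin: steel shaft 8 mm thick, 34 mm long, its end tapering over 4 mm to 4 mm wide, below a round light-wood handle 18 mm wide that runs from 34 to 80 mm. Origin at the shaft's lower end, z up. It starts upright in its wooden stand, handle resting on top. Fully home, the handle rests on the eyelet and the end is 20 mm below lock_hole. 60 g.
- pin_stand: square wooden block 56 mm by 56 mm by 50 mm, fixed, with a hole 11 mm wide and 40 mm deep in its top, where the pin stands at the start. Origin under its centre.
- pick_holder: round wooden toothpick holder, 54 mm wide, 68 mm tall, with a small push button on top; a bystander. Origin under its centre.
- glass_a: empty clear tea glass, 62 mm wide, 85 mm tall; bystander. Origin under its centre.
- glass_b: second empty clear tea glass, 62 mm wide, 85 mm tall; bystander. Origin under its centre.
- sugar_bowl: white ceramic sugar bowl with clipped lid, 92 mm wide, 80 mm tall; bystander. Origin under its centre.
- coaster: flat round green plastic coaster, 90 mm wide, 6 mm thick; bystander. Origin under its centre.
- teaspoon: steel teaspoon, 140 mm long, lying on the table; bystander.
Things that resemble listed ones, but are neither listed nor needed, are in the scene too. What is shaped like the pin but pink or purple is not meant.

How it is judged:
By the outcome, as a careful person would: the job done as asked, in the order asked, and still so for the second after the job is handed in, while the arm keeps its last pose, push and grip.
It also fails if it takes over 54 s, if anything falls off the work surface, if the arm or the gripper's body presses on something with over 40 N, if the wrist force passes 120 N, or if a joint passes its speed limit or range.

## Working session

There is one attempt and no reset: what is moved stays moved. The work goes in short steps, Python scripts to look and compute and a tool call to move; the robot and the scene stay as the last step left them, time stands still between calls to the robot, and variables do not carry over. Pictures are saved under pics/ and viewed, at most 10 in all, crops included, and the job is handed in when it is done.

Besides the shell and the picture viewer there is one more tool, called after "Request:" as name(argument=value, ...), one argument or row to a line, values as JSON. carry_out: Moves the arm, as the interface text tells. Its arguments: {"type":"object","properties":{"moves":{"type":"array","items":{"type":"object","properties":{"tx":{"type":"number"},"ty":{"type":"number"},"tz":{"type":"number"},"wx":{"type":"number"},"wy":{"type":"number"},"wz":{"type":"number"},"claw":{"type":"number"}}}},"newtons":{"type":"number"}},"required":["moves"]}

```bash
mkdir -p pics; cat > h.py <<'E'
import numpy as np, cv2
from workcell import env, read_camera
def snap(n):
    c=read_camera(n); np.savez(f'pics/{n}.npz',**c); return c
def load(n): return dict(np.load(f'pics/{n}.npz'))
def world(c,u,v,z=None):
    T=np.linalg.inv(c['camera_from_world'])
    r=np.array([(u-c['cx'])/c['fx'],(v-c['cy'])/c['fy'],1.])
    if z is None: return T[:3,:3]@(r*c['z_map'][int(round(v)),int(round(u))])+T[:3,3]
    d=T[:3,:3]@r; return T[:3,3]+d*(z-T[2,3])/d[2]
def pix(c,p):
    q=c['camera_from_world']@np.append(p,1); return c['fx']*q[0]/q[2]+c['cx'],c['fy']*q[1]/q[2]+c['cy']
E
python3 - <<'E'
from h import *
for n in('side','top'):
    c=snap(n); cv2.imwrite(f'pics/{n}0.png',c['image']); print(np.linalg.inv(c['camera_from_world']).round(3),c['fx'])
print(env.get_state())
E
```

```text
[[-0.738 -0.342  0.582  0.04 ]
 [-0.675  0.372 -0.637  0.612]
 [ 0.001 -0.863 -0.505  0.601]
 [ 0.     0.     0.     1.   ]] 469.2780099414374
[[ 0.02  -0.989  0.147  0.483]
 [-1.    -0.016  0.024 -0.028]
 [-0.021 -0.148 -0.989  1.085]
 [ 0.     0.     0.     1.   ]] 528.6975367783318
{'clock': 0.1, 'joint_pos': array([ 1.03038323e+00,  3.13952247e-01,  4.51125822e-02,  1.30361222e+00,
       -5.56670005e-06,  1.43118636e+00]), 'qvel': array([-0.00012466, -0.00196021,  0.00325192, -0.00206503, -0.00051553,
        0.00014418]), 'tau': array([ 3.38839265e-03, -4.81725669e+01,  2.99243027e+01,  1.27073590e-02,
       -7.88849707e-05,  3.01817136e-05]), 'tcp_pos': array([0.22412227, 0.529033  , 0.23049089]), 'orientation': array([-2.73438780e-04,  1.99062809e-01,  9.79986384e-01, -7.81318062e-04]), 'wrist_force': array([ 0.35761231, -0.06964736, -0.22763173]), 'ft_torque': array([ 0.02749313, -0.00583002,  0.01798795]), 'grip_force': 0.0, 'finger_gap': 0.08541142251810305}
```

View pics/top0.png

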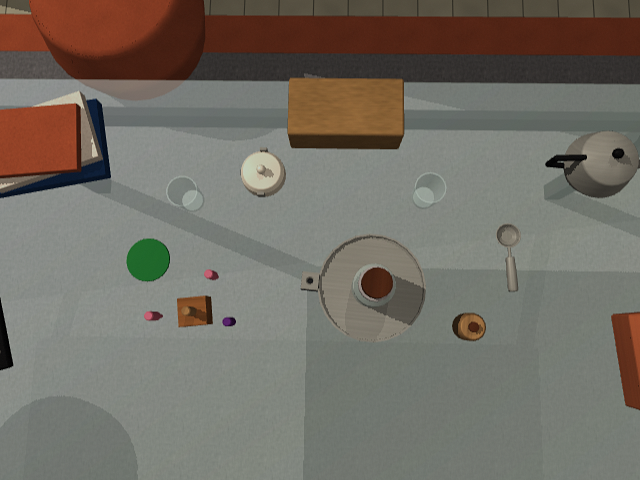

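View pics/side0.png

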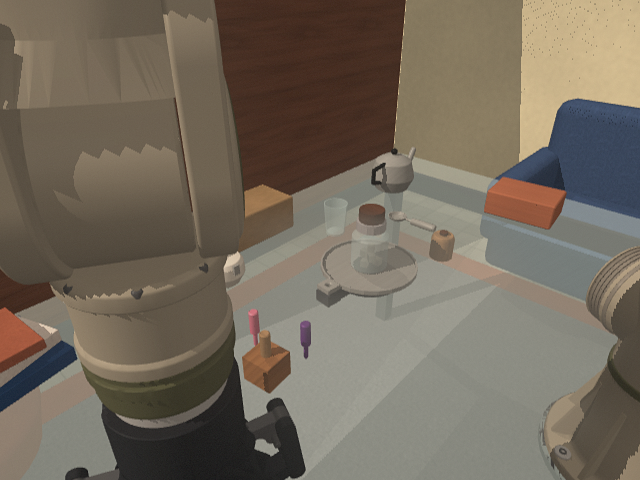

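The top view (image right = −y, down = −x) shows these candidates for the pin: light-wood handle in the block (190,311), pink (210,274), pink (152,315) and purple (228,322). The description fits the wooden one in the block. The eyelet is near (310,281) and the cap near (377,283). I'll check all of these in one close crop.

```bash
python3 - <<'E'
from h import *
c=load('top'); s=load('side')
a=cv2.resize(c['image'][255:345,140:250],None,fx=7,fy=7,interpolation=cv2.INTER_CUBIC)
b=cv2.resize(c['image'][225:345,280:440],None,fx=5,fy=5,interpolation=cv2.INTER_CUBIC)
d=cv2.resize(s['image'][300:400,230:330],None,fx=5,fy=5,interpolation=cv2.INTER_CUBIC)
e=cv2.resize(s['image'][195:305,310:420],None,fx=5,fy=5,interpolation=cv2.INTER_CUBIC)
cv2.imwrite('pics/a.png',a);cv2.imwrite('pics/b.png',b)
cv2.imwrite('pics/d.png',cv2.resize(s['image'][195:395,230:430],None,fx=3,fy=3,interpolation=cv2.INTER_CUBIC))
for n,c in(('top',c),('side',s)):
    # world point maps
    v,u=np.mgrid[:480,:640]; z=c['z_map']
    T=np.linalg.inv(c['camera_from_world'])
    P=np.stack([(u-c['cx'])/c['fx']*z,(v-c['cy'])/c['fy']*z,z],-1)@T[:3,:3].T+T[:3,3]
    ok=z>0
    def band(lo,hi,box):
        x0,x1,y0,y1=box
        m=ok&(P[...,2]>lo)&(P[...,2]<hi)&(P[...,0]>x0)&(P[...,0]<x1)&(P[...,1]>y0)&(P[...,1]<y1)
        Q=P[m]; 
        if len(Q)<4: return len(Q)
        (x,y),r=cv2.minEnclosingCircle(Q[:,:2].astype(np.float32))
        return len(Q),Q.mean(0).round(4),(round(x,4),round(y,4),round(r,4)),Q.min(0).round(3),Q.max(0).round(3)
    print(n,'table',np.median(P[ok&(abs(P[...,2])<.02)][:,2]))
    pb=(0.36,0.52,0.12,0.36)
    print('pin tall',band(.075,.12,(.38,.48,.2,.32)))
    print('pin block',band(.045,.055,(.38,.48,.2,.32)))
    print('tray',band(.028,.042,(.3,.7,-.35,.05)))
    print('cap',band(.15,.19,(.3,.7,-.25,.05)))
    print('captop',band(.168,.178,(.3,.7,-.25,.05)))
E
```

```text
top table 4.005409192231468e-05
pin tall (16, array([0.4783, 0.3154, 0.0792]), (0.4779, 0.3151, 0.0053), array([0.476, 0.31 , 0.075]), array([0.48 , 0.32 , 0.083]))
pin block (221, array([0.4732, 0.244 , 0.05  ]), (0.4732, 0.2635, 0.0507), array([0.464, 0.213, 0.045]), array([0.48 , 0.314, 0.054]))
tray (7788, array([ 0.5463, -0.1037,  0.0346]), (0.5124, -0.13, 0.1726), array([ 0.442, -0.291,  0.028]), array([0.654, 0.032, 0.042]))
cap (783, array([ 0.5472, -0.1057,  0.1718]), (0.5477, -0.1067, 0.0274), array([ 0.522, -0.133,  0.15 ]), array([ 0.573, -0.08 ,  0.177]))
captop (756, array([ 0.5475, -0.1063,  0.1722]), (0.5476, -0.1064, 0.027), array([ 0.522, -0.133,  0.168]), array([ 0.573, -0.081,  0.177]))
side table -0.0004965131717062921
pin tall 0
pin block (276, array([0.4715, 0.2484, 0.0493]), (0.4742, 0.245, 0.0299), array([0.462, 0.215, 0.045]), array([0.48 , 0.274, 0.053]))
tray (3561, array([ 0.5319, -0.0852,  0.0344]), (0.5116, -0.1355, 0.1822), array([ 0.441, -0.307,  0.028]), array([0.654, 0.038, 0.042]))
cap (467, array([ 0.5409, -0.0944,  0.166 ]), (0.5464, -0.1019, 0.028), array([ 0.519, -0.129,  0.15 ]), array([ 0.573, -0.074,  0.174]))
captop (264, array([ 0.5452, -0.1001,  0.1714]), (0.5467, -0.1019, 0.0278), array([ 0.52 , -0.129,  0.168]), array([ 0.573, -0.074,  0.174]))
```

View pics/a.png

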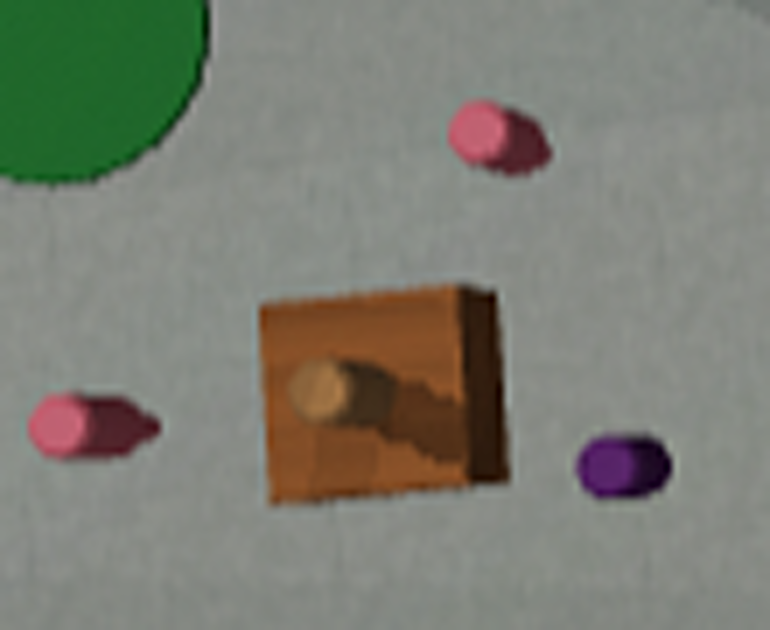

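View pics/b.png

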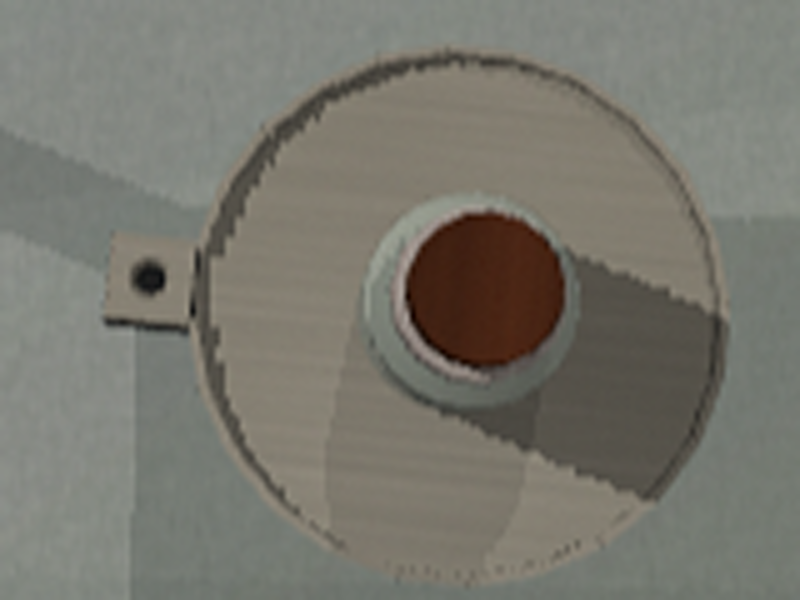

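View pics/d.png

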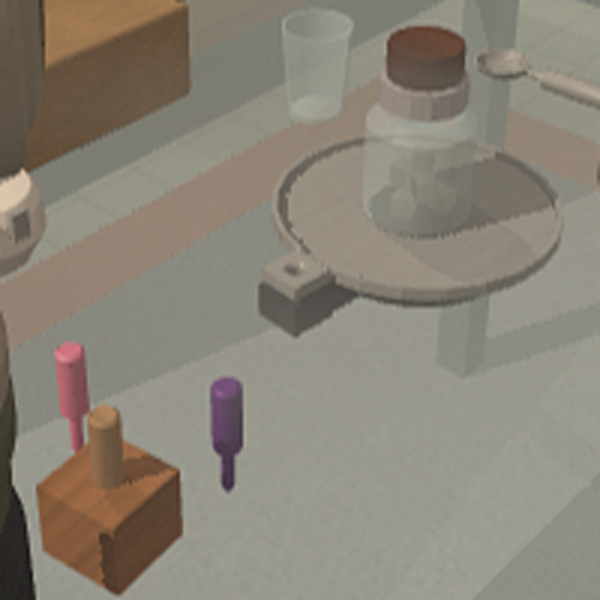

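Crop a shows the wooden handle in the block, centred at crop (322,391), or full image (185.6,310.4). The other three are pink and purple. Crop b puts the eyelet hole at crop (149,279), or (309.4,280.4). In the side crop, the pin top is at (105,412) and the eyelet hole at (294,270). The choice of the wooden pin is confirmed.

```bash
python3 - <<'E'
from h import *
c=load('top'); s=load('side')
f=lambda x,y,k,u0,v0:((x+.5)/k-.5+u0,(y+.5)/k-.5+v0)
print('pin top',world(c,*f(322,391,7,140,255),.096),'side',world(s,*f(105,413,3,230,195),.096))
print('block',[world(c,*f(x,y,7,140,255),.05)[:2].round(4) for x,y in((261,303),(460,287),(470,483),(270,503))])
print('eyelet',world(c,*f(149,278,5,280,225),.039),'side',world(s,*f(294,270,3,230,195),.04))
print('lug corners',[world(c,*f(x,y,5,280,225),.04)[:2].round(4) for x,y in((113,231),(105,318),(197,242))])
# crown in top: red mask centroid
im=c['image'].astype(int); m=((im[...,2]>im[...,0]*1.8)&(im[...,2]<140)).astype(np.uint8); m[:250]=0;m[320:]=0;m[:,:350]=0;m[:,410:]=0
v,u=np.nonzero(m); print(len(u),u.mean(),v.mean(),'crown',world(c,u.mean(),v.mean(),.172))
# tray rim circle: color-less; use height points
for n,c in(('top',c),('side',s)):
    vv,uu=np.mgrid[:480,:640]; z=c['z_map']; T=np.linalg.inv(c['camera_from_world'])
    P=np.stack([(uu-c['cx'])/c['fx']*z,(vv-c['cy'])/c['fy']*z,z],-1)@T[:3,:3].T+T[:3,3]
    g=lambda x0,x1,y0,y1,z0,z1:P[(P[...,0]>x0)&(P[...,0]<x1)&(P[...,1]>y0)&(P[...,1]<y1)&(P[...,2]>z0)&(P[...,2]<z1)]
    Q=g(.43,.67,-.23,.003,.029,.045); (x,y),r=cv2.minEnclosingCircle(Q[:,:2].astype(np.float32)); print(n,'tray',x,y,r)
    Q=g(.40,.60,.004,.06,.037,.046); print('lug',len(Q),Q.mean(0) if len(Q) else'',Q[:,:2].min(0),Q[:,:2].max(0))
    Q=g(.37,.5,.2,.36,.088,.11); print('pintop',len(Q),Q.mean(0) if len(Q) else '')
E
```

```text
pin top [0.49325786 0.24305101 0.096     ] side [0.49366931 0.24530507 0.096     ]
block [array([0.5178, 0.2742]), array([0.5233, 0.2185]), array([0.4692, 0.2129]), array([0.4627, 0.2684])]
eyelet [0.55787067 0.01555561 0.039     ] side [0.55796898 0.01980912 0.04      ]
lug corners [array([0.5762, 0.0302]), array([0.5417, 0.0325]), array([ 0.5724, -0.0032])]
751 376.57256990679093 282.5366178428762 crown [ 0.546402   -0.10582564  0.172     ]
top tray 0.5486882328987122 -0.10361523926258087 0.10952889174222946
lug 209 [0.55839042 0.01814421 0.04014182] [0.54061159 0.00406025] [0.57592415 0.03215035]
pintop 71 [0.49338342 0.24330225 0.09515514]
side tray 0.5467826128005981 -0.10341651737689972 0.1085316613316536
lug 153 [0.55659159 0.02087989 0.03913671] [0.53911404 0.0040391 ] [0.57758763 0.03838816]
pintop 90 [0.49090199 0.24897905 0.09385795]
```

Request:
carry_out(
  moves=[
    {"tx": 2.25, "ty": -2.4, "wz": -0.1},
    {"tx": 2.25, "ty": -2.4, "wz": -0.1},
    {"tx": 2.25, "ty": -2.4, "wz": -0.1},
    {"tx": 2.25, "ty": -2.4, "wz": -0.1},
    {"tx": 2.25, "ty": -2.4, "wz": -0.1},
    {"tx": 2.25, "ty": -2.4, "wz": -0.1},
    {"tx": 2.25, "ty": -2.4, "wz": -0.1},
    {"tx": 2.25, "ty": -2.4, "wz": -0.1, "claw": -0.2},
  ],
  newtons=60,
)

```text
invalid input at $.moves[0]: expected keys tx, ty, tz, wx, wy, wz, claw
```

Request:
carry_out(
  moves=[
    {"tx": 2.25, "ty": -2.4, "tz": 0, "wx": 0, "wy": 0, "wz": -0.1, "claw": -1},
    {"tx": 2.25, "ty": -2.4, "tz": 0, "wx": 0, "wy": 0, "wz": -0.1, "claw": -1},
    {"tx": 2.25, "ty": -2.4, "tz": 0, "wx": 0, "wy": 0, "wz": -0.1, "claw": -1},
    {"tx": 2.25, "ty": -2.4, "tz": 0, "wx": 0, "wy": 0, "wz": -0.1, "claw": -1},
    {"tx": 2.25, "ty": -2.4, "tz": 0, "wx": 0, "wy": 0, "wz": -0.1, "claw": -0.2},
    {"tx": 2.25, "ty": -2.4, "tz": 0, "wx": 0, "wy": 0, "wz": -0.1, "claw": -0.2},
    {"tx": 2.25, "ty": -2.4, "tz": 0, "wx": 0, "wy": 0, "wz": -0.1, "claw": -0.2},
    {"tx": 2.25, "ty": -2.4, "tz": 0, "wx": 0, "wy": 0, "wz": -0.1, "claw": -0.2},
  ],
  newtons=60,
)

```text
clock: 1.1
tcp_pos: [0.4048, 0.3365, 0.2309]
orientation: [-0.0, 0.566, 0.824, -0.0]
wrist_force: [1.2, -0.2, 0.7]
finger_gap: 0.0512
grip_force: 0.0
```

Request:
carry_out(
  moves=[
    {"tx": 2.2, "ty": -2.3, "tz": -1, "wx": 0, "wy": 0, "wz": -0.1, "claw": -0.2},
    {"tx": 2.2, "ty": -2.3, "tz": -1, "wx": 0, "wy": 0, "wz": -0.1, "claw": -0.2},
    {"tx": 2.2, "ty": -2.3, "tz": -2, "wx": 0, "wy": 0, "wz": -0.1, "claw": -0.2},
    {"tx": 2.2, "ty": -2.3, "tz": -3, "wx": 0, "wy": 0, "wz": -0.07, "claw": -0.2},
    {"tx": 0.06, "ty": -0.07, "tz": -1, "wx": 0, "wy": 0, "wz": 0, "claw": -0.2},
    {"tx": 0, "ty": 0, "tz": 0, "wx": 0, "wy": 0, "wz": 0, "claw": -0.2},
  ],
)

```text
clock: 1.85
tcp_pos: [0.4919, 0.2446, 0.1504]
orientation: [-0.001, 0.707, 0.707, -0.001]
wrist_force: [0.7, -0.4, -0.1]
finger_gap: 0.0511
grip_force: 0.0
```

```bash
python3 - <<'E'
from h import *
s=env.get_state();print(s['tcp_pos'],s['orientation'],s['joint_pos'],s['finger_gap'])
c=snap('side'); t=snap('top'); 
m=cv2.resize(c['image'][190:390,150:410],None,fx=3,fy=3,interpolation=cv2.INTER_CUBIC)
cv2.imwrite('pics/e.png',m)
E
```

```text
[0.49189467 0.24461587 0.15040052] [-0.0007282   0.70697537  0.70723693 -0.00110109] [ 3.15170631e-01  3.03072747e-01 -1.69706313e-01  1.10064037e+00
  3.00052871e-04  1.88559666e+00] 0.05111940686027393
```

View pics/e.png

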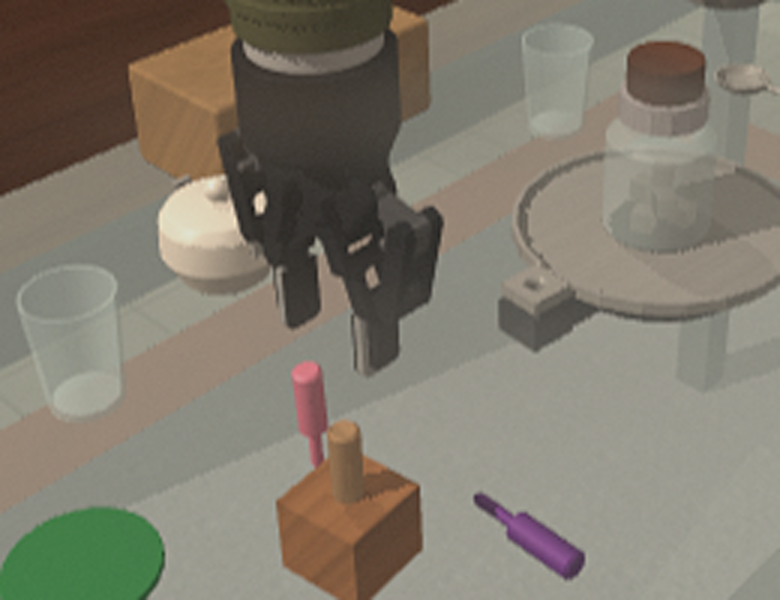

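The fingers hover above the pin in line with it, with the tips at crop (300,325) and (372,375) and the pin top at (344,428). A purple decoy has tipped over on its own, and nothing of mine was near it. I'm descending.

Request:
carry_out(
  moves=[
    {"tx": 0.15, "ty": -0.08, "tz": -2.5, "wx": 0, "wy": 0, "wz": 0, "claw": -0.2},
    {"tx": 0, "ty": 0, "tz": -2.5, "wx": 0, "wy": 0, "wz": 0, "claw": -0.2},
    {"tx": 0, "ty": 0, "tz": -2.5, "wx": 0, "wy": 0, "wz": 0, "claw": -0.2},
    {"tx": 0, "ty": 0, "tz": -1.9, "wx": 0, "wy": 0, "wz": 0, "claw": -0.2},
    {"tx": 0, "ty": 0, "tz": 0, "wx": 0, "wy": 0, "wz": 0, "claw": -0.2},
    {"tx": 0, "ty": 0, "tz": 0, "wx": 0, "wy": 0, "wz": 0, "claw": 1},
    {"tx": 0, "ty": 0, "tz": 0, "wx": 0, "wy": 0, "wz": 0, "claw": 1},
    {"tx": 0, "ty": 0, "tz": 0, "wx": 0, "wy": 0, "wz": 0, "claw": 1},
  ],
  newtons=40,
)

```text
clock: 2.95
tcp_pos: [0.4946, 0.2446, 0.0589]
orientation: [-0.0, 0.707, 0.707, 0.001]
wrist_force: [-2.9, 0.8, 5.2]
finger_gap: 0.0169
grip_force: 39.0
```

Request:
carry_out(
  moves=[
    {"tx": 0, "ty": 0, "tz": 1, "wx": 0, "wy": 0, "wz": 0, "claw": 1},
    {"tx": 0, "ty": 0, "tz": 2, "wx": 0, "wy": 0, "wz": 0, "claw": 1},
    {"tx": 0, "ty": 0, "tz": 2, "wx": 0, "wy": 0, "wz": 0, "claw": 1},
    {"tx": 0, "ty": 0, "tz": 2, "wx": 0, "wy": 0, "wz": 0, "claw": 1},
    {"tx": 0, "ty": 0, "tz": 0, "wx": 0, "wy": 0, "wz": 0, "claw": 1},
  ],
)

```text
clock: 3.58
tcp_pos: [0.4962, 0.2444, 0.1298]
orientation: [0.001, 0.707, 0.707, 0.002]
wrist_force: [0.3, -0.8, -0.7]
finger_gap: 0.0169
grip_force: 39.0
```

Request:
carry_out(
  moves=[
    {"tx": 0.9, "ty": -3.2, "tz": 0, "wx": 0, "wy": 0, "wz": 0, "claw": 1},
    {"tx": 0.9, "ty": -3.2, "tz": 0, "wx": 0, "wy": 0, "wz": 0, "claw": 1},
    {"tx": 0.9, "ty": -3.2, "tz": 0, "wx": 0, "wy": 0, "wz": 0, "claw": 1},
    {"tx": 0.9, "ty": -3.2, "tz": -0.5, "wx": 0, "wy": 0, "wz": 0, "claw": 1},
    {"tx": 0.9, "ty": -3.2, "tz": -0.5, "wx": 0, "wy": 0, "wz": 0, "claw": 1},
    {"tx": 0.9, "ty": -3.2, "tz": -0.5, "wx": 0, "wy": 0, "wz": 0, "claw": 1},
    {"tx": 0.9, "ty": -3.4, "tz": -0.5, "wx": 0, "wy": 0, "wz": 0, "claw": 1},
    {"tx": 0, "ty": 0, "tz": 0, "wx": 0, "wy": 0, "wz": 0, "claw": 1},
  ],
)

```text
clock: 4.58
tcp_pos: [0.5575, 0.0158, 0.1062]
orientation: [-0.0, 0.708, 0.706, -0.0]
wrist_force: [0.1, 0.8, -0.6]
finger_gap: 0.017
grip_force: 39.0
```

```bash
python3 - <<'E'
from h import *
s=env.get_state();print(s['tcp_pos'],s['orientation'])
c=snap('side'); t=snap('top')
cv2.imwrite('pics/f.png',cv2.resize(c['image'][220:320,270:400],None,fx=6,fy=6,interpolation=cv2.INTER_CUBIC))
p=s['tcp_pos']
for q in (p-[0,0,.043],[.558,.0178,.04],[.558,.0178,.063]): u,v=pix(c,np.array(q)); print((u-270+.5)*6-.5,(v-220+.5)*6-.5)
E
```

```text
[0.55753235 0.01582613 0.10621822] [-2.40034032e-04  7.08369752e-01  7.05841375e-01 -4.35776550e-04]
357.9508449820247 329.8942657353924
352.32977424668115 387.94196532040917
353.04329195702155 332.32874667006615
```

View pics/f.png

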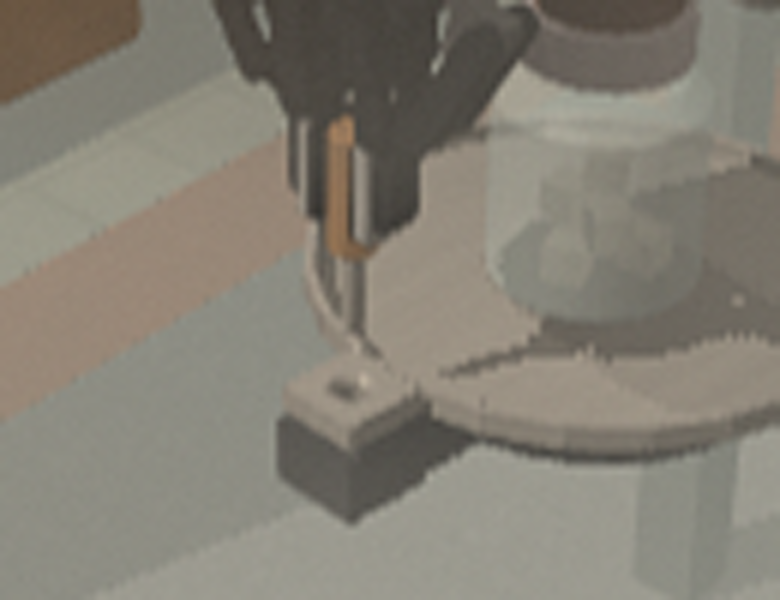

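The pin shaft is at crop u≈354 and the hole at (347,387), so the pin is about 2 mm off toward +x/+y. The top-view measurement gives the same offset. I'll correct and go down.

Request:
carry_out(
  moves=[
    {"tx": 0.18, "ty": 0.15, "tz": -1, "wx": 0, "wy": 0, "wz": 0, "claw": 1},
    {"tx": 0, "ty": 0, "tz": -1, "wx": 0, "wy": 0, "wz": 0, "claw": 1},
    {"tx": 0, "ty": 0, "tz": -0.5, "wx": 0, "wy": 0, "wz": 0, "claw": 1},
    {"tx": 0, "ty": 0, "tz": -0.5, "wx": 0, "wy": 0, "wz": 0, "claw": 1},
    {"tx": 0, "ty": 0, "tz": 0, "wx": 0, "wy": 0, "wz": 0, "claw": 1},
  ],
)

```text
clock: 5.3
tcp_pos: [0.5587, 0.0187, 0.0766]
orientation: [0.0, 0.707, 0.707, -0.001]
wrist_force: [-0.5, -5.2, -3.8]
finger_gap: 0.017
grip_force: 39.0
```

Request:
carry_out(
  moves=[
    {"tx": 0, "ty": -0.15, "tz": 0, "wx": 0, "wy": 0, "wz": 0, "claw": 1},
    {"tx": 0, "ty": 0, "tz": -0.4, "wx": 0, "wy": 0, "wz": 0, "claw": 1},
    {"tx": 0, "ty": 0, "tz": 0, "wx": 0, "wy": 0, "wz": 0, "claw": 1},
  ],
)

```text
clock: 5.68
tcp_pos: [0.5592, 0.018, 0.0731]
orientation: [-0.0, 0.707, 0.707, -0.0]
wrist_force: [-0.1, -3.0, -1.5]
finger_gap: 0.0171
grip_force: 39.3
```

Request:
carry_out(
  moves=[
    {"tx": 0, "ty": -0.12, "tz": 0, "wx": 0, "wy": 0, "wz": 0, "claw": 1},
    {"tx": 0, "ty": 0, "tz": -0.4, "wx": 0, "wy": 0, "wz": 0, "claw": 1},
    {"tx": 0, "ty": 0, "tz": -0.4, "wx": 0, "wy": 0, "wz": 0, "claw": 1},
    {"tx": 0, "ty": 0, "tz": 0, "wx": 0, "wy": 0, "wz": 0, "claw": 1},
  ],
)

```text
clock: 6.18
tcp_pos: [0.5589, 0.017, 0.0648]
orientation: [-0.0, 0.707, 0.707, -0.0]
wrist_force: [-0.3, -0.3, -1.2]
finger_gap: 0.0169
grip_force: 39.3
```

Side forces are gone and the tip is entering the foot's hole.

Request:
carry_out(
  moves=[
    {"tx": 0, "ty": 0, "tz": -0.5, "wx": 0, "wy": 0, "wz": 0, "claw": 1},
    {"tx": 0, "ty": 0, "tz": -0.5, "wx": 0, "wy": 0, "wz": 0, "claw": 1},
    {"tx": 0, "ty": 0, "tz": -0.4, "wx": 0, "wy": 0, "wz": 0, "claw": 1},
    {"tx": 0, "ty": 0, "tz": 0, "wx": 0, "wy": 0, "wz": 0, "claw": 1},
  ],
)

```text
clock: 6.68
tcp_pos: [0.559, 0.0168, 0.0508]
orientation: [-0.0, 0.707, 0.707, -0.0]
wrist_force: [-0.1, 0.0, -0.6]
finger_gap: 0.0168
grip_force: 39.3
```

Request:
carry_out(
  moves=[
    {"tx": 0, "ty": 0, "tz": -0.2, "wx": 0, "wy": 0, "wz": 0, "claw": 1},
    {"tx": 0, "ty": 0, "tz": -0.1, "wx": 0, "wy": 0, "wz": 0, "claw": 1},
    {"tx": 0, "ty": 0, "tz": 0, "wx": 0, "wy": 0, "wz": 0, "claw": 1},
  ],
)

```text
clock: 7.05
tcp_pos: [0.5593, 0.0167, 0.0489]
orientation: [0.0, 0.707, 0.707, 0.0]
wrist_force: [-2.2, -0.3, 3.8]
finger_gap: 0.0168
grip_force: 39.9
```

Request:
carry_out(
  moves=[
    {"tx": 0, "ty": 0, "tz": -0.15, "wx": 0, "wy": 0, "wz": 0, "claw": 1},
    {"tx": 0, "ty": 0, "tz": 0, "wx": 0, "wy": 0, "wz": 0, "claw": 1},
  ],
)

```text
clock: 7.3
tcp_pos: [0.5595, 0.0167, 0.0487]
orientation: [0.001, 0.707, 0.707, 0.0]
wrist_force: [-5.5, -0.2, 15.4]
finger_gap: 0.0171
grip_force: 41.3
```

Firm contact at the expected depth, so the pin is home. Releasing and rising.

Request:
carry_out(
  moves=[
    {"tx": 0, "ty": 0, "tz": 0.15, "wx": 0, "wy": 0, "wz": 0, "claw": 1},
    {"tx": 0, "ty": 0, "tz": 0, "wx": 0, "wy": 0, "wz": 0, "claw": -0.2},
    {"tx": 0, "ty": 0, "tz": 0, "wx": 0, "wy": 0, "wz": 0, "claw": -0.2},
    {"tx": 0, "ty": 0, "tz": 1, "wx": 0, "wy": 0, "wz": 0, "claw": -0.2},
    {"tx": 0, "ty": 0, "tz": 3, "wx": 0, "wy": 0, "wz": 0, "claw": -0.2},
    {"tx": 0, "ty": 0, "tz": 4, "wx": 0, "wy": 0, "wz": 0, "claw": -0.2},
    {"tx": 0, "ty": 0, "tz": 4, "wx": 0, "wy": 0, "wz": 0, "claw": -1},
    {"tx": 0, "ty": 0, "tz": 4, "wx": 0, "wy": 0, "wz": 0, "claw": -1},
  ],
)

```text
clock: 8.3
tcp_pos: [0.5593, 0.0168, 0.2103]
orientation: [0.0, 0.707, 0.707, 0.0]
wrist_force: [0.4, -0.7, 1.0]
finger_gap: 0.0845
grip_force: 0.0
```

```bash
python3 - <<'E'
from h import *
s=env.get_state();print(s['tcp_pos'],s['joint_pos'],s['finger_gap'])
c=snap('side')
cv2.imwrite('pics/g.png',cv2.resize(c['image'][180:330,270:440],None,fx=4,fy=4,interpolation=cv2.INTER_CUBIC))
for z in(.040,.086): u,v=pix(c,np.array([.559,.0168,z])); print((u-270+.5)*4-.5,(v-180+.5)*4-.5)
E
```

```text
[0.5593212  0.01679954 0.21029711] [-1.13474213e-01  2.89091882e-01 -3.86672468e-02  1.24211290e+00
  7.96373163e-05  1.45728127e+00] 0.08451079391278508
234.55375950555867 416.8603518702962
235.51152067695443 341.8514499935882
```

View pics/g.png

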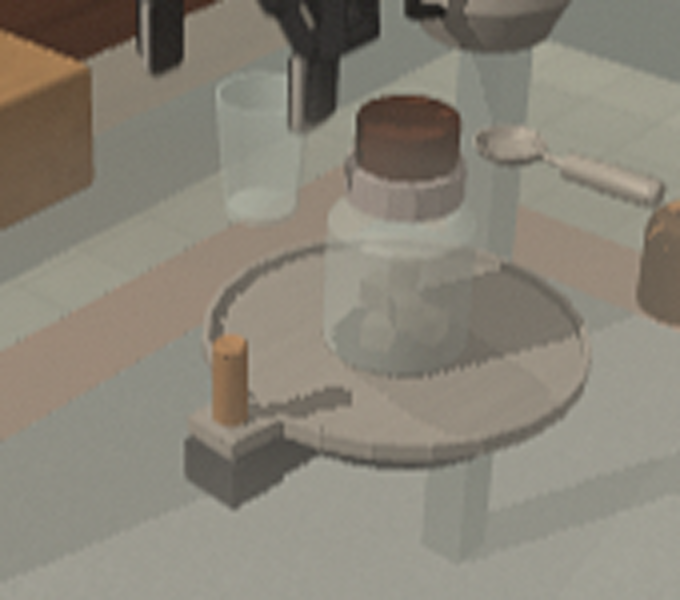

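The pin stands with its handle seated on the lug, crop base about (230,425), tray unmoved. Next, the cap.

Request:
carry_out(
  moves=[
    {"tx": -0.3, "ty": -3.1, "tz": 0, "wx": 0, "wy": 0, "wz": 0, "claw": -1},
    {"tx": -0.3, "ty": -3.1, "tz": 0, "wx": 0, "wy": 0, "wz": 0, "claw": -1},
    {"tx": -0.3, "ty": -3.1, "tz": 0, "wx": 0, "wy": 0, "wz": 0, "claw": -1},
    {"tx": -0.23, "ty": -2.85, "tz": 0, "wx": 0, "wy": 0, "wz": 0, "claw": -1},
    {"tx": 0, "ty": 0, "tz": -2, "wx": 0, "wy": 0, "wz": 0, "claw": -1},
    {"tx": 0, "ty": 0, "tz": -2, "wx": 0, "wy": 0, "wz": 0, "claw": -1},
    {"tx": 0, "ty": 0, "tz": 0, "wx": 0, "wy": 0, "wz": 0, "claw": -1},
  ],
)

```text
clock: 9.22
tcp_pos: [0.5469, -0.1045, 0.1672]
orientation: [-0.001, 0.707, 0.707, -0.001]
wrist_force: [0.0, -0.4, 0.5]
finger_gap: 0.0854
grip_force: 0.0
```

Request:
carry_out(
  moves=[
    {"tx": 0.1, "ty": 0, "tz": -1.2, "wx": 0, "wy": 0, "wz": 0, "claw": -1},
    {"tx": 0, "ty": 0, "tz": -1.1, "wx": 0, "wy": 0, "wz": 0, "claw": -1},
    {"tx": 0, "ty": 0, "tz": 0, "wx": 0, "wy": 0, "wz": 0, "claw": -1},
    {"tx": 0, "ty": 0, "tz": 0, "wx": 0, "wy": 0, "wz": 0, "claw": 1},
    {"tx": 0, "ty": 0, "tz": 0, "wx": 0, "wy": 0, "wz": 0, "claw": 1},
    {"tx": 0, "ty": 0, "tz": 0, "wx": 0, "wy": 0, "wz": 0, "claw": 1},
  ],
  newtons=30,
)

```text
clock: 9.98
tcp_pos: [0.5478, -0.1048, 0.1461]
orientation: [-0.0, 0.707, 0.707, -0.001]
wrist_force: [-5.2, -0.2, 4.3]
finger_gap: 0.0532
grip_force: 31.3
```

```bash
python3 - <<'E'
from h import *
s=env.get_state();print(s['tcp_pos'],s['wrist_force'],s['ft_torque'],s['joint_pos'],s['finger_gap'])
c=snap('side')
cv2.imwrite('pics/i.png',cv2.resize(c['image'][130:290,280:450],None,fx=4,fy=4,interpolation=cv2.INTER_CUBIC))
E
```

```text
[ 0.5477849  -0.10481501  0.14606003] [-5.22469064 -0.24076678  4.34441077] [-0.08625104  0.98750136 -0.02735502] [-3.32385571e-01  3.20381806e-01 -1.56470576e-01  1.09536077e+00
 -1.12087515e-03  1.23861456e+00] 0.05321910681925581
```

View pics/i.png

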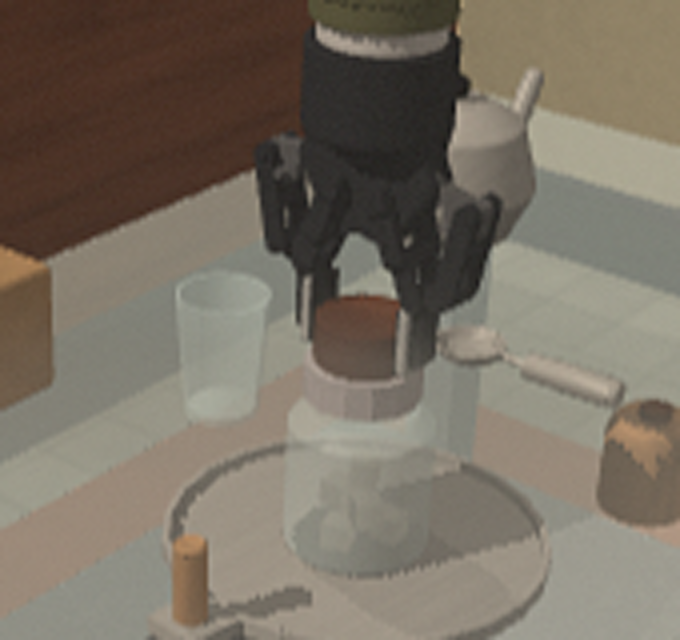

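Pads sit flat on the crown just above the skirt (crop (305,310) and (403,345)). I'll tighten the grip, relieve the 5 N side load, and turn.

Request:
carry_out(
  moves=[
    {"tx": -0.05, "ty": 0, "tz": 0, "wx": 0, "wy": 0, "wz": 0, "claw": 1},
    {"tx": 0, "ty": 0, "tz": 0, "wx": 0, "wy": 0, "wz": 0, "claw": 1},
    {"tx": 0, "ty": 0, "tz": 0, "wx": 0, "wy": 0, "wz": 0.05, "claw": 1},
    {"tx": 0, "ty": 0, "tz": 0, "wx": 0, "wy": 0, "wz": 0.1, "claw": 1},
    {"tx": 0, "ty": 0, "tz": 0, "wx": 0, "wy": 0, "wz": 0.1, "claw": 1},
    {"tx": 0, "ty": 0, "tz": 0, "wx": 0, "wy": 0, "wz": 0, "claw": 1},
  ],
  newtons=100,
)

```text
clock: 10.78
tcp_pos: [0.5476, -0.1044, 0.147]
orientation: [-0.0, 0.613, 0.79, -0.0]
wrist_force: [-6.2, 1.4, 9.6]
finger_gap: 0.0514
grip_force: 102.7
```

```bash
python3 - <<'E'
from h import *
s=env.get_state();print(s['tcp_pos'],s['wrist_force'],s['ft_torque'],s['joint_pos'],s['finger_gap'])
E
```

```text
[ 0.54761638 -0.1043734   0.1469732 ] [-6.17404811  1.39826529  9.6080866 ] [0.35714203 1.25943706 0.03315841] [-3.32298129e-01  3.18397101e-01 -1.56938600e-01  1.09580860e+00
 -7.42325960e-05  9.87419179e-01] 0.05142887672807404
```

Request:
carry_out(
  moves=[
    {"tx": 0, "ty": 0, "tz": 0, "wx": 0, "wy": 0, "wz": 0.1, "claw": 1},
    {"tx": 0, "ty": 0, "tz": 0, "wx": 0, "wy": 0, "wz": 0.1, "claw": 1},
    {"tx": 0, "ty": 0, "tz": 0, "wx": 0, "wy": 0, "wz": 0.1, "claw": 1},
    {"tx": 0, "ty": 0, "tz": 0, "wx": 0, "wy": 0, "wz": 0.1, "claw": 1},
  ],
)

```text
clock: 11.28
tcp_pos: [0.5472, -0.1045, 0.1473]
orientation: [-0.0, 0.443, 0.897, -0.0]
wrist_force: [-6.9, 1.2, 12.4]
finger_gap: 0.0514
grip_force: 102.7
```

```bash
python3 - <<'E'
from h import *
s=env.get_state();print(s['tcp_pos'],s['wrist_force'],s['ft_torque'],s['tau'],s['finger_gap'])
E
```

```text
[ 0.54724103 -0.10451359  0.14730646] [-6.88174793  1.15647776 12.40482339] [ 0.25312077  1.65311109 -0.1979707 ] [  0.0409741  -40.62753081  27.97092497  -3.37297954   0.3545709
   0.65877819] 0.05144606620844776
```

Request:
carry_out(
  moves=[
    {"tx": 0, "ty": 0, "tz": 0.05, "wx": 0, "wy": 0, "wz": 0.12, "claw": 1},
    {"tx": 0, "ty": 0, "tz": 0.05, "wx": 0, "wy": 0, "wz": 0.12, "claw": 1},
    {"tx": 0, "ty": 0, "tz": 0, "wx": 0, "wy": 0, "wz": 0.12, "claw": 1},
    {"tx": 0, "ty": 0, "tz": 0, "wx": 0, "wy": 0, "wz": 0.12, "claw": 1},
    {"tx": 0, "ty": 0, "tz": 0, "wx": 0, "wy": 0, "wz": 0.12, "claw": 1},
    {"tx": 0, "ty": 0, "tz": 0, "wx": 0, "wy": 0, "wz": 0.12, "claw": 1},
    {"tx": 0, "ty": 0, "tz": 0, "wx": 0, "wy": 0, "wz": 0.12, "claw": 1},
    {"tx": 0, "ty": 0, "tz": 0, "wx": 0, "wy": 0, "wz": 0.08, "claw": 1},
  ],
)

```text
clock: 12.28
tcp_pos: [0.5469, -0.105, 0.148]
orientation: [-0.001, -0.001, 1.0, -0.001]
wrist_force: [-8.2, -0.1, 10.3]
finger_gap: 0.0516
grip_force: 102.8
```

```bash
python3 - <<'E'
from h import *
s=env.get_state();print(s['tcp_pos'],s['orientation'],s['wrist_force'],s['ft_torque'],s['tau'],s['finger_gap'])
E
```

```text
[ 0.5468917  -0.10497176  0.14800619] [-9.02673366e-04 -7.04472829e-04  9.99999194e-01 -5.49305186e-04] [-8.20933369 -0.14348816 10.26401004] [ 0.00821423  1.68385996 -0.16573878] [  1.11072522 -41.30428076  28.42782855  -3.31217967   0.86574085
   0.40206302] 0.05155683842086154
```

Request:
carry_out(
  moves=[
    {"tx": -0.1, "ty": 0, "tz": 0.1, "wx": 0, "wy": 0, "wz": 0, "claw": 1},
    {"tx": 0, "ty": 0, "tz": 0.15, "wx": 0, "wy": 0, "wz": 0, "claw": 1},
    {"tx": 0, "ty": 0, "tz": 0, "wx": 0, "wy": 0, "wz": 0, "claw": 1},
  ],
)

```text
clock: 12.65
tcp_pos: [0.5467, -0.1051, 0.1493]
orientation: [-0.001, 0.001, 1.0, -0.0]
wrist_force: [-5.3, -1.9, 4.7]
finger_gap: 0.0515
grip_force: 104.3
```

Request:
carry_out(
  moves=[
    {"tx": 0, "ty": 0, "tz": 0.15, "wx": 0, "wy": 0, "wz": 0, "claw": 1},
    {"tx": 0, "ty": 0, "tz": 0.15, "wx": 0, "wy": 0, "wz": 0, "claw": 1},
    {"tx": 0, "ty": 0, "tz": 0, "wx": 0, "wy": 0, "wz": 0, "claw": 1},
  ],
)

```text
clock: 13.02
tcp_pos: [0.5467, -0.1048, 0.1511]
orientation: [-0.001, 0.001, 1.0, 0.0]
wrist_force: [-3.9, -1.6, -3.5]
finger_gap: 0.0513
grip_force: 104.5
```

Request:
carry_out(
  moves=[
    {"tx": -0.05, "ty": -0.02, "tz": 0.15, "wx": 0, "wy": 0, "wz": 0, "claw": 1},
    {"tx": 0, "ty": 0, "tz": 0, "wx": 0, "wy": 0, "wz": 0, "claw": 1},
  ],
)

```text
clock: 13.28
tcp_pos: [0.5467, -0.1049, 0.1531]
orientation: [-0.0, 0.0, 1.0, 0.0]
wrist_force: [-4.9, -2.1, -4.5]
finger_gap: 0.0516
grip_force: 104.6
```

It's moving freely with only light friction, so I'm lifting on.

Request:
carry_out(
  moves=[
    {"tx": 0, "ty": 0, "tz": 0.3, "wx": 0, "wy": 0, "wz": 0, "claw": 1},
    {"tx": 0, "ty": 0, "tz": 0.3, "wx": 0, "wy": 0, "wz": 0, "claw": 1},
    {"tx": 0, "ty": 0, "tz": 0.4, "wx": 0, "wy": 0, "wz": 0, "claw": 1},
    {"tx": 0, "ty": 0, "tz": 0.4, "wx": 0, "wy": 0, "wz": 0, "claw": 1},
    {"tx": 0, "ty": 0, "tz": 0.4, "wx": 0, "wy": 0, "wz": 0, "claw": 1},
    {"tx": 0, "ty": 0, "tz": 0.4, "wx": 0, "wy": 0, "wz": 0, "claw": 1},
    {"tx": 0, "ty": 0, "tz": 0, "wx": 0, "wy": 0, "wz": 0, "claw": 1},
    {"tx": 0, "ty": 0, "tz": 0, "wx": 0, "wy": 0, "wz": 0, "claw": 1},
  ],
)

```text
clock: 14.28
tcp_pos: [0.5469, -0.1049, 0.1752]
orientation: [-0.0, 0.0, 1.0, 0.0]
wrist_force: [0.2, -0.1, -1.1]
finger_gap: 0.0516
grip_force: 104.6
```

```bash
python3 - <<'E'
from h import *
s=env.get_state();print(s['tcp_pos'],s['wrist_force'],s['ft_torque'],s['finger_gap'])
c=snap('side')
cv2.imwrite('pics/j.png',cv2.resize(c['image'][150:330,270:450],None,fx=4,fy=3.3,interpolation=cv2.INTER_CUBIC) if 0 else cv2.resize(c['image'][180:325,275:450],None,fx=4,fy=4,interpolation=cv2.INTER_CUBIC))
for z in(.120,.140,.155,.175): u,v=pix(c,np.array([.5468,-.1049,z])); print(z,(u-275+.5)*4-.5,(v-180+.5)*4-.5)
E
```

```text
[ 0.54689358 -0.10490208  0.17519819] [ 0.21909504 -0.07416056 -1.08233591] [-0.01962995 -0.06101064  0.02654722] 0.05161295943814095
0.12 385.6200799651333 204.0459132888908
0.14 387.77235261493547 170.6801689086866
0.155 389.4157474692049 145.20333509381987
0.175 391.6469786424623 110.61353115476538
```

View pics/j.png

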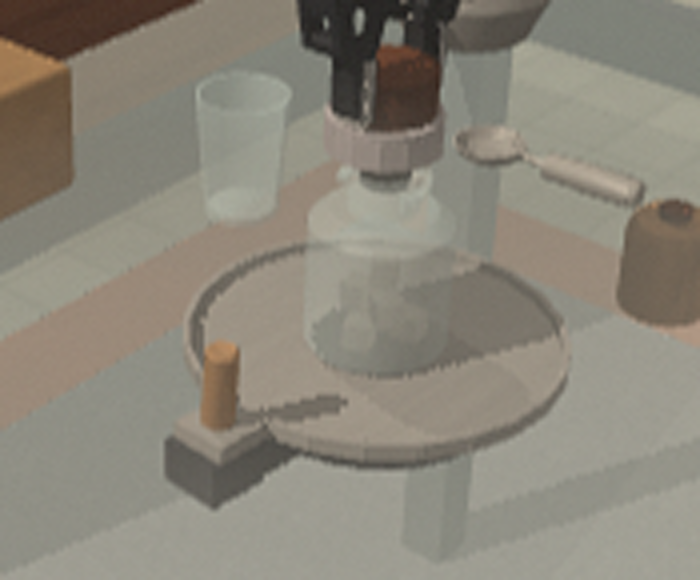

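The cap hangs free and level: the wrist carries about 1 N, its own weight. The skirt's lower edge at crop (386,172) puts the underside at z≈0.155, 15 mm above the mouth. The pin is still seated at (220,425). Handing in.

```bash
python3 -c "
from workcell import env
print(env.hand_in())"
```

```text
the job is handed in; nothing more can be done
None
```

I handed the job in: the lock pin is in and the cap is unscrewed and held level about 15 mm above the jar's mouth; the pin leans very slightly in its hole, and a purple decoy pin tipped over early on without any contact from the arm that I saw.

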